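# Put the slotted turner away in the push-to-open drawer

## Task

Put the loose slotted wooden turner away in the handleless white drawer unit: press the drawer's front in and let go so that it springs ajar, draw it open, lay the turner down inside, then push the drawer shut until it latches flush and stays shut. Leave everything else on the counter and on top of the unit as it stands.

Things in the scene. Friction and masses are not known exactly. Their poses are not given: they have to be found in the camera images.
- unit: white laminate drawer unit fixed on the counter, 240 deep (x), 280 wide (y), 100 high; origin at the centre of its underside, +x to its back. Its open front edges lie 120 in front (-x) of the origin. It holds one handleless drawer with a touch latch, pushed out by a spring (4 N when shut, 2.5 N at 0.048 m travel); the drawer weighs 0.8 kg, friction 0.6 N, damping 25 N per m/s
- drawer (a joint): drawer travel along the unit's -x, m: 0 latched shut, -0.012 pressed in to the stop, 0.14 fully out. Shut: press the front in 8 to 12 mm and back away: it springs out to about 0.05; from there it slides freely and stays where left. To relatch push it in 7 to 12 mm past 0 and back away: it stays at 0 (one more press would pop it out)
- drawer_face (a point): centre of the outer face of the drawer's plain white front panel, 47 above the counter; axes as the unit's. Panel 12 thick, 280 wide, from 6 to 87 above the counter. Shut, its outer face is 146 in front of the unit's origin. The gap between panel and unit, open from above, is 14 mm plus the travel
- tray_floor (a point): centre of the drawer's inner floor, 23 above the counter; axes as the unit's. Inside, the drawer is 165 deep (x) and 236 wide (y); side and back walls rise to 62 above the counter
- turner_mid (a point): slotted wooden turner (flat kitchen spatula), 190 long, about 0.09 kg, lying loose; the only utensil with a flat square-cornered blade with three slots. The point is near its centre of mass, on the handle's centre line, 7 above its underside; +x to the blade, +z up. Handle 14 wide, 14 high, from 105 behind the point to 20 ahead; blade 65 long, 48 wide, 6 thick, from 20 to 85 ahead
- spoon: wooden spoon about 200 long lying on the counter, a bystander; origin near the middle of its length, x along it
- mug: white mug, 76 across, 85 high, handle at +y, bystander; origin at the centre of its underside
- jar: lidded glass jar, 72 across, 110 high, bystander; origin at the centre of its underside
- carton: upright cardboard carton 60 x 60 x 100 high, bystander; origin at the centre of its underside
- bowl: small white bowl, 84 across, 45 high, bystander; origin at the centre of its underside
- tin: low steel tin, 60 across, 55 high, between the robot and the drawer unit, bystander; origin at the centre of its underside
- pack: flat paper pack 90 x 70 x 45 high on top of the drawer unit, bystander; origin at the centre of its underside
- candle: lidded candle jar, 56 across, 60 high, on top of the drawer unit, bystander; origin at the centre of its underside
Things that resemble listed ones, but are neither listed nor needed, are in the scene too. What is shaped like the part that bears turner_mid but black is not meant.

How it is judged:
On the way, in this order (a step that is already met when the one before it is completed fails the run):
1. the shut drawer's front has been pressed in past flush (value of joint drawer below -0.004 m), for 0.02 s.
2. the drawer has sprung ajar (value of joint drawer above 0.035 m), for 0.2 s.
3. the turner lies in the open drawer, let go (x of turner_mid in the frame of drawer_face between 0.025 and 0.172 m and y of turner_mid in the frame of drawer_face between -0.11 and 0.11 m and z of turner_mid in the frame of drawer_face between -0.03 and 0.012 m and contact force between the fingers and turner below 0.1 N and value of joint drawer above 0.04 m), for 0.2 s.
At the end, for the whole second after the job is handed in: The drawer is latched shut (joint within 4 mm of 0 with nothing touching it) and the turner lies at rest inside it (its middle point within the drawer's inner area, and no more than about 12 mm above the middle height of the front panel) (value of joint drawer between -0.004 and 0.004 m and x of turner_mid in the frame of drawer_face between 0.025 and 0.172 m and y of turner_mid in the frame of drawer_face between -0.11 and 0.11 m and z of turner_mid in the frame of drawer_face between -0.03 and 0.012 m and linear speed of turner below 0.02 m/s).
It fails at once if one of the bystanders (spoon, mug, jar, carton, bowl, tin, pack, candle) is shifted by more than 30 mm or knocked over (distance of any of spoon, mug, jar, carton, bowl, tin, pack, candle from where it was at the start of the episode above 0.03 m or angle between any of mug, jar, carton, bowl, tin, pack, candle's own z axis and vertical above 0.5 rad).
It also fails if it takes over 67 s, if anything falls off the work surface, if the arm or the gripper's body presses on something with over 40 N, if the wrist force passes 120 N, or if a joint passes its speed limit or range.

## Robot

A 7-joint arm with a two-finger parallel gripper is mounted at the origin on the work surface. World frame = base frame: x ahead of the robot, y to its left, z up, the work surface at z = 0. Lengths are in m, angles in rad, forces in N, time in s.
With the tool pointing down it reaches from about 0.425 to 0.925 m from the base axis. Payload 6.8 kg.
Tool frame: the origin (TCP) lies on the mounting face of the last link; the fingertips stand 173 mm ahead of it and the grasp point (between the pads) lies 155 mm ahead of it; z points along the fingers, y is the line along which they close (so a half turn about z gives the same grasp; the last joint's range is limited). The gripper opens to 85 mm and grips with 20 to 120 N. Pads are 22 mm wide; open, the fingers measure 114 mm over their backs; the gripper's body (76 mm by 85 mm) begins 54 mm behind the grasp point. The pads swing forward as they close: fully open they stand 13 mm farther back than shut.
Start: joints at [-1.404, 0.477, 0.022, 1.555, -0.011, 1.109, -0.083], TCP at [0.183, 0.65, 0.405] pointing down, gripper open.
Joint ranges: [-2.96, 2.96], [-0.34, 2.1], [-1.41, 1.46], [0.24, 2.44], [-1.37, 4.51], [0.17, 1.92], [-2.96, 2.96]. Speed limits (rad/s): [2.39, 2.39, 3.14, 3.14, 3.14, 3.14, 3.14].

## Interface

Orientations are given as a rotation vector (axis times angle).
In Python, from bench import r gives the robot as it stands.
- The arm moves only by the tool arm_command, never from a script. Its argument "plan" is a list of rows, each an object of numbers: "claw": the closure, from 0 (fully open) to 1 (shut); "tx", "ty", "tz": the shift along the tool's x, y, z in m; "ax", "ay", "az": the turn, a rotation vector about the tool's x, y, z in degrees. A call has exactly 10 rows; each row shifts and turns the commanded pose from where the row before left it, along the tool's axes as they then stand; what a row does not reach is not made up. A row lasts 1/12 s, in which the tool goes at most 41.7 mm and 7.16 degrees, less where a joint would pass 70% of its speed; a pose out of reach is approached as far as the arm can. A call is refused whole if a number of a shift passes 0.0417 or a number of a turn 7.16, either way. A call with a gripper value outside its range is refused whole. The fingers move at their own pace and stop on an object; "squeeze" is the grip in N (left out, the last holds). Time passes only in rows, so rows that do not move let the fingers close, or fill a call up. It gives the time, the measured TCP pose, the force, the opening and the grip force at its end, in the units of the state.
- r.get_obs(): the state, without advancing time (a new reading comes with each control period).
- r.grab_frame(name): name is "scene" or "top" or "wrist"; returns the picture (384x512x3 uint8, red, green, blue); there is no depth.
- r.camera_model(name): a dict with "fx", "fy", "cx", "cy" (pixels), "position" and "orientation" of the camera in the world; the wrist camera has in their place "tool_from_camera" (4x4, takes a point from camera to tool coordinates, whose origin is the TCP and whose axes are the flange's). Camera axes: x right, y up, looking along -z (the intrinsics and any distortion apply to the point x, -y, -z); pixel columns grow to the right and rows downward; lengths in m; the calibration is good to about 2 mm. A picture is of the moment at which its call begins: read the wrist's pose just before it. camera_model takes no time and is no camera call.
- r.hand_in(): hands the job in; it is judged then, once.
Trained networks look in the newest picture that a camera, given by its name, has taken for a name from the list of things; names that differ only in an ending like _2 or _b are one class to them, and where a whole thing is asked for, a point or a joint stands for the part that bears it (a point fixed in the world has none). Each returns a list of dicts, best first, with "confidence" (0 to 1); they miss things now and then, are a little off and sometimes report something else, mostly with a low value. They report only what shows in the picture. A call takes as long as a camera call. They do not tell look-alikes from the thing itself.
- r.boxes_of(target, camera): "location" ([x, y, z] in m, in the coordinates of the camera as it stood for that picture, good to about 4 mm: the middle of the surface that is visible of it).
- r.tip_of(target, camera): "location" ([x, y, z] in m, in the coordinates of the camera as it stood for that picture, good to about 4 mm: a listed point, or the origin of a listed thing).
The state is a dict: "clock": time; "joints": joint angles; "qvel": joint speeds; "tau": joint torques, N m; "tcp_pos": TCP position; "orientation": TCP orientation; "contact_force": force on the tool from outside, world axes, zero at the start; "moment": the same for the moment, N m; "grip_width": finger opening in m; "gripper_force": force on a finger pad.
Only numpy, scipy, OpenCV 4.12 (cv2) and the standard library are available. Lean on these libraries where they do the work, as an engineer would, in place of code of your own. Each camera call takes 0.05 s, during which the arm holds its last target. There are 200 camera calls.

## Working session

There is one attempt and no reset: what is moved stays moved. The work goes in short steps, Python scripts to look and compute and a tool call to move; the robot and the scene stay as the last step left them, time stands still between calls to the robot, and variables do not carry over. Pictures are saved under pics/ and viewed, at most 10 in all, crops included, and the job is handed in when it is done.

Besides the shell and the picture viewer there is one more tool, called after "Call:" by a JSON object that holds its "op" and its "data", one argument or row to a line. arm_command: Moves the arm, as the interface text tells. Its arguments: {"type":"object","properties":{"plan":{"type":"array","items":{"type":"object","properties":{"claw":{"type":"number"},"tx":{"type":"number"},"ty":{"type":"number"},"tz":{"type":"number"},"ax":{"type":"number"},"ay":{"type":"number"},"az":{"type":"number"}}}},"squeeze":{"type":"number"}},"required":["plan"]}

```bash
ls; mkdir -p pics
cat > h.py <<'E'
import numpy as np, cv2
from scipy.spatial.transform import Rotation as R
from bench import r
def cam(n,o=None):
    m=r.camera_model(n)
    if n=="wrist":
        o=o or r.get_obs(); T=np.eye(4); T[:3,:3]=R.from_rotvec(o['orientation']).as_matrix(); T[:3,3]=o['tcp_pos']
        return m,T@np.array(m['tool_from_camera'])
    T=np.eye(4); q=np.array(m['orientation']); T[:3,:3]=R.from_rotvec(q).as_matrix() if q.shape==(3,) else q; T[:3,3]=m['position']; return m,T
def w(n,p,o=None):
    m,T=cam(n,o); return (T@np.append(p,1))[:3]
def pix2w(n,u,v,z,o=None):
    m,T=cam(n,o); d=T[:3,:3]@np.array([(u-m['cx'])/m['fx'],-(v-m['cy'])/m['fy'],-1]); return T[:3,3]+d*(z-T[2,3])/d[2]
def w2pix(n,p,o=None):
    m,T=cam(n,o); c=np.linalg.inv(T)@np.append(p,1); return m['cx']+m['fx']*c[0]/-c[2], m['cy']-m['fy']*c[1]/-c[2]
def snap(n,f):
    im=r.grab_frame(n); cv2.imwrite('pics/'+f,im[:,:,::-1]); return im
E
python3 - <<'E'
from h import *
print(r.camera_model('top'),r.camera_model('wrist'))
o=r.get_obs();print(o)
a=snap('top','t0.png')
for k in ['turner_mid','drawer_face','tray_floor','unit','spoon','mug','jar','carton','bowl','tin','pack','candle']:
    print(k,[(np.round(w('top',d['location']),3),round(d['confidence'],2)) for d in r.tip_of(k,'top')[:4]])
b=snap('scene','s0.png')
E
```

```text
pics
{'fx': 385.0896141314448, 'fy': 385.0896141314448, 'cx': 256.1983134714909, 'cy': 196.8443896468081, 'position': array([0.31100963, 0.00409949, 1.32559104]), 'orientation': array([ 0.09969357, -0.12354221, -1.55875069])} {'fx': 337.7000723292365, 'fy': 337.7000723292365, 'cx': 251.01494336521682, 'cy': 191.89586053600715, 'tool_from_camera': array([[-7.56328335e-04,  9.49046336e-01,  3.15135653e-01,
         8.03109094e-02],
       [ 9.99999481e-01,  5.02821615e-04,  8.85735803e-04,
         1.53998720e-04],
       [ 6.82147300e-04,  3.15136160e-01, -9.49046224e-01,
         3.05788897e-02],
       [ 0.00000000e+00,  0.00000000e+00,  0.00000000e+00,
         1.00000000e+00]])}
{'clock': 0.0, 'joints': array([-1.40413506,  0.47782131,  0.02233807,  1.55646136, -0.01151146,
        1.10930773, -0.08310418]), 'qvel': array([-0.00055444, -0.00120322, -0.00101602,  0.00064876, -0.00022253,
        0.00052685, -0.00031758]), 'tau': array([-1.31956956e-03, -5.96461451e+01,  1.60754632e+00, -2.81196535e+01,
        1.24126548e-02,  9.42965678e-03, -4.78269286e-06]), 'tcp_pos': array([0.
[... 311 characters left out ...]
8, 0.333, 0.008]), 0.94), (array([0.218, 0.389, 0.011]), 0.88)]
drawer_face [(array([0.593, 0.037, 0.045]), 0.65)]
tray_floor []
unit [(array([0.744, 0.047, 0.001]), 0.71)]
spoon [(array([ 0.454, -0.324,  0.002]), 0.86)]
mug [(array([0.71 , 0.305, 0.001]), 0.58)]
jar [(array([ 0.72 , -0.314,  0.002]), 0.63)]
carton [(array([ 0.422, -0.511, -0.001]), 0.84)]
bowl [(array([ 0.51 ,  0.496, -0.002]), 0.56)]
tin [(array([ 0.368,  0.06 , -0.002]), 0.7), (array([ 0.512,  0.494, -0.002]), 0.54), (array([ 0.455, -0.326,  0.   ]), 0.36)]
pack [(array([0.746, 0.114, 0.103]), 0.9), (array([0.492, 0.331, 0.009]), 0.56), (array([0.593, 0.038, 0.046]), 0.26)]
candle [(array([ 0.756, -0.034,  0.1  ]), 0.66)]
```

View pics/t0.png

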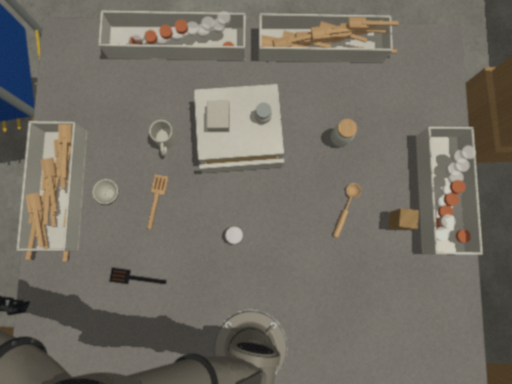

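View pics/s0.png

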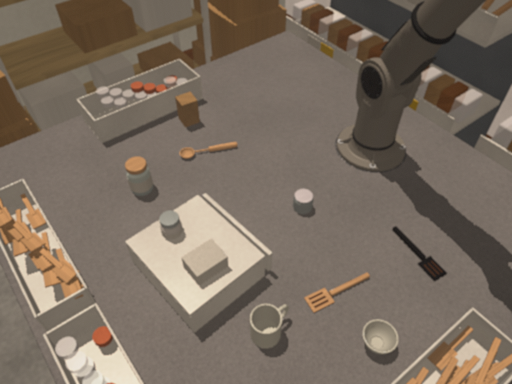

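Candidates in the top view: wooden slotted turner (157,200), black turner (137,277), which is excluded, wooden spoon (347,208), and utensils in the bins at (55,190) and (325,35). I choose (157,200). The scene picture shows the same: wooden turner (338,290), black one (420,253), unit (200,260) and tin (303,200).

Run:
```python
from h import *
im=cv2.imread('pics/t0.png')[75:245,130:300]
cv2.imwrite('pics/c1.png',cv2.resize(im,(595,595),interpolation=cv2.INTER_CUBIC))
hsv=cv2.cvtColor(cv2.imread('pics/t0.png'),cv2.COLOR_BGR2HSV)
m=cv2.inRange(hsv,(5,90,90),(25,255,255)); m[:172]=0;m[232:]=0;m[:,:143]=0;m[:,175:]=0
v,u=np.nonzero(m); P=np.array([pix2w('top',a,b,.007)[:2] for a,b in zip(u,v)])
c=P.mean(0);e=np.linalg.svd(P-c)[2][0]; e*=np.sign(e[0]); s=(P-c)@e
print(len(u),c,e,np.degrees(np.arctan2(e[1],e[0])),s.min(),s.max(), 'mid',c+e*(s.max()-.085),c+e*(s.min()+.105))
```

```text
389 [0.50620992 0.32748385] [ 0.98190605 -0.1893687 ] -10.915944532744394 -0.11969371260802443 0.06736126340734365 mid [0.48889033 0.33082407] [0.49178207 0.33026638]
```

View pics/c1.png

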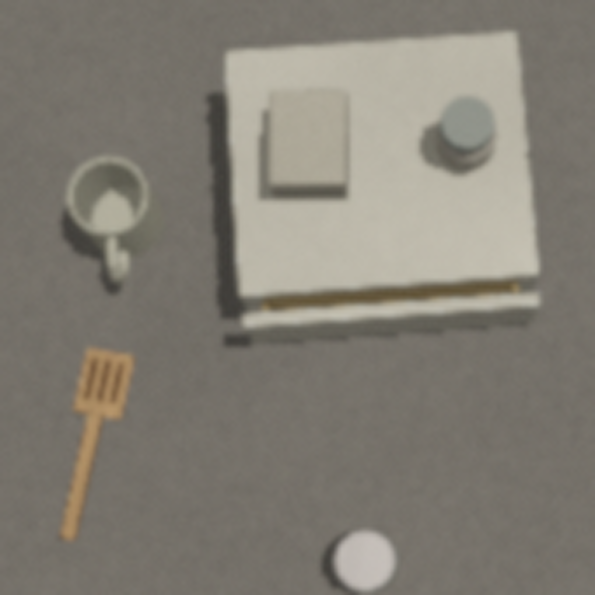

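```bash
cat >> h.py <<'E'
def goal(x,y,z,yaw=None):
    "print remaining shift in tool axes to reach TCP x,y,z; az to reach tool-x yaw"
    o=r.get_obs(); M=R.from_rotvec(o['orientation']).as_matrix(); cy=np.degrees(np.arctan2(M[1,0],M[0,0]))
    print('t',round(o['clock'],2),'tcp',np.round(o['tcp_pos'],4),'yaw',round(cy,2),'tilt',np.round(M[:2,2],3),'shift now',np.round(M.T@(np.array([x,y,z])-o['tcp_pos']),4))
    if yaw is not None:
        N=R.from_rotvec(o['orientation'])*R.from_rotvec([0,0,np.radians(cy-yaw)]); print('az',(cy-yaw+180)%360-180,'shift after turn',np.round(N.inv().apply(np.array([x,y,z])-o['tcp_pos']),4))
E
python3 - <<'E'
from h import *
f=lambda a,b,z:pix2w('top',130+(a+.5)/3.5-.5,75+(b+.5)/3.5-.5,z)[:2]
FL,FR,BR,BL=[f(*p,.1) for p in [(240,297),(538,275),(517,33),(226,52)]]
PL,PR=f(243,318,.087),f(540,297,.087); QL,QR=f(245,327,.087),f(540,306,.087)
for n,a,b in [('front',FR,FL),('back',BR,BL),('panel',PR,PL),('panelF',QR,QL)]:
    d=b-a; print(n,a,b,np.linalg.norm(d),np.degrees(np.arctan2(-d[0],d[1])))
print('ctr',(FL+FR+BR+BL)/4,'yaw side',[np.degrees(np.arctan2(*(b-a)[::-1])) for a,b in [(FR,BR),(FL,BL)]])
u=np.radians(5.0);goal(.545,.035,.30,180+5)
E
```

```text
front [ 0.63184986 -0.10158104] [0.60748678 0.17575177] 0.27840087510407246 5.0204213608244785
back [ 0.870141   -0.08187655] [0.84679173 0.19610258] 0.27895802878410625 4.801372682557983
panel [ 0.61397897 -0.10454706] [0.59050931 0.17417669] 0.2797101295981185 4.813180677747583
panelF [ 0.60529565 -0.10452791] [0.58192045 0.17205872] 0.27757262816314776 4.830767044642379
ctr [0.73906734 0.04709919] yaw side [np.float64(4.7270810910412475), np.float64(4.860812916303926)]
t 0.7 tcp [0.1831 0.6497 0.4047] yaw 164.26 tilt [0. 0.] shift now [-0.5151 -0.4935  0.1047]
az -20.74152336935026 shift after turn [-0.3069 -0.6439  0.1047]
```

Call:
{"op": "arm_command", "data": {
  "plan": [
    {"az": -6.85, "claw": 1},
    {"az": -6.85, "claw": 1},
    {"az": -6.8, "claw": 1},
    {"tx": -0.017, "ty": -0.036, "tz": 0.003, "claw": 1},
    {"tx": -0.017, "ty": -0.036, "tz": 0.003, "claw": 1},
    {"tx": -0.017, "ty": -0.036, "tz": 0.003, "claw": 1},
    {"tx": -0.017, "ty": -0.036, "tz": 0.003, "claw": 1},
    {"tx": -0.017, "ty": -0.036, "tz": 0.003, "claw": 1},
    {"tx": -0.017, "ty": -0.036, "tz": 0.003, "claw": 1},
    {"tx": -0.017, "ty": -0.036, "tz": 0.003, "claw": 1}
  ]
}}

```text
invalid input at $.plan[0]: expected keys claw, tx, ty, tz, ax, ay, az
```

Call:
{"op": "arm_command", "data": {
  "plan": [
    {"tx": -0.017, "ty": -0.036, "tz": 0.003, "claw": 1},
    {"tx": -0.017, "ty": -0.036, "tz": 0.003, "claw": 1},
    {"tx": -0.017, "ty": -0.036, "tz": 0.003, "claw": 1},
    {"tx": -0.017, "ty": -0.036, "tz": 0.003, "claw": 1},
    {"tx": -0.017, "ty": -0.036, "tz": 0.003, "claw": 1},
    {"tx": -0.017, "ty": -0.036, "tz": 0.003, "claw": 1},
    {"tx": -0.017, "ty": -0.036, "tz": 0.003, "claw": 1},
    {"tx": -0.017, "ty": -0.036, "tz": 0.003, "claw": 1},
    {"tx": -0.017, "ty": -0.036, "tz": 0.003, "claw": 1},
    {"tx": -0.017, "ty": -0.036, "tz": 0.003, "claw": 1}
  ]
}}

```text
invalid input at $.plan[0]: expected keys claw, tx, ty, tz, ax, ay, az
```

Run:
```python
from h import *
goal(.548,.031,.225,184.8)
o=r.get_obs();snap('wrist','w0.png'); print([(np.round(w('wrist',d['location'],o),3),d['confidence']) for d in r.tip_of('drawer_face','wrist')])
```

```text
t 0.7 tcp [0.1831 0.6497 0.4047] yaw 164.26 tilt [0. 0.] shift now [-0.5191 -0.4965  0.1797]
az -20.541523369350273 shift after turn [-0.3118 -0.6471  0.1797]
[]
```

View pics/w0.png

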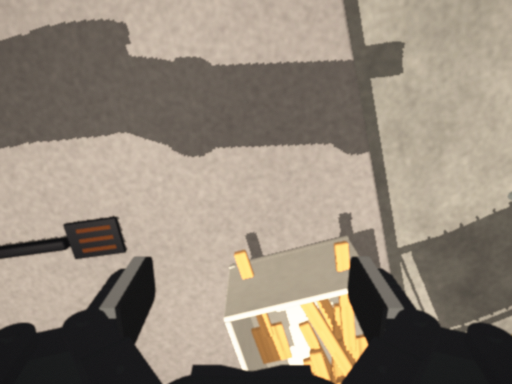

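The calls were refused because every key has to be given, so the arm is still at the start. The wrist view shows the black turner (95,238), a bin (295,310) and the open fingers.

Call:
{"op": "arm_command", "data": {
  "plan": [
    {"claw": 1, "tx": 0, "ty": 0, "tz": 0, "ax": 0, "ay": 0, "az": -6.85},
    {"claw": 1, "tx": 0, "ty": 0, "tz": 0, "ax": 0, "ay": 0, "az": -6.85},
    {"claw": 1, "tx": 0, "ty": 0, "tz": 0, "ax": 0, "ay": 0, "az": -6.8},
    {"claw": 1, "tx": -0.017, "ty": -0.036, "tz": 0.003, "ax": 0, "ay": 0, "az": 0},
    {"claw": 1, "tx": -0.017, "ty": -0.036, "tz": 0.003, "ax": 0, "ay": 0, "az": 0},
    {"claw": 1, "tx": -0.017, "ty": -0.036, "tz": 0.003, "ax": 0, "ay": 0, "az": 0},
    {"claw": 1, "tx": -0.017, "ty": -0.036, "tz": 0.003, "ax": 0, "ay": 0, "az": 0},
    {"claw": 1, "tx": -0.017, "ty": -0.036, "tz": 0.003, "ax": 0, "ay": 0, "az": 0},
    {"claw": 1, "tx": -0.017, "ty": -0.036, "tz": 0.003, "ax": 0, "ay": 0, "az": 0},
    {"claw": 1, "tx": -0.017, "ty": -0.036, "tz": 0.003, "ax": 0, "ay": 0, "az": 0}
  ]
}}

```text
clock: 1.63
tcp_pos: [0.3233, 0.4066, 0.3839]
orientation: [-0.13, 3.138, 0.001]
contact_force: [0.8, 0.1, -0.4]
grip_width: 0.0004
gripper_force: 0.0
```

Call:
{"op": "arm_command", "data": {
  "plan": [
    {"claw": 1, "tx": -0.017, "ty": -0.036, "tz": 0.003, "ax": 0, "ay": 0, "az": 0},
    {"claw": 1, "tx": -0.017, "ty": -0.036, "tz": 0.003, "ax": 0, "ay": 0, "az": 0},
    {"claw": 1, "tx": -0.017, "ty": -0.036, "tz": 0.003, "ax": 0, "ay": 0, "az": 0},
    {"claw": 1, "tx": -0.017, "ty": -0.036, "tz": 0.003, "ax": 0, "ay": 0, "az": 0},
    {"claw": 1, "tx": -0.017, "ty": -0.036, "tz": 0.003, "ax": 0, "ay": 0, "az": 0},
    {"claw": 1, "tx": -0.017, "ty": -0.036, "tz": 0.003, "ax": 0, "ay": 0, "az": 0},
    {"claw": 1, "tx": -0.017, "ty": -0.036, "tz": 0.003, "ax": 0, "ay": 0, "az": 0},
    {"claw": 1, "tx": -0.017, "ty": -0.036, "tz": 0.003, "ax": 0, "ay": 0, "az": 0},
    {"claw": 1, "tx": -0.017, "ty": -0.036, "tz": 0.003, "ax": 0, "ay": 0, "az": 0},
    {"claw": 1, "tx": -0.017, "ty": -0.036, "tz": 0.003, "ax": 0, "ay": 0, "az": 0}
  ]
}}

```text
clock: 2.47
tcp_pos: [0.5226, 0.0619, 0.3539]
orientation: [-0.131, 3.138, 0.001]
contact_force: [-0.4, 0.4, -0.0]
grip_width: -0.0003
gripper_force: 0.0
```

Run:
```python
from h import *
goal(.548,.031,.23,184.8)
o=r.get_obs();snap('wrist','w1.png'); print([(np.round(w('wrist',d['location'],o),3),d['confidence']) for d in r.tip_of('drawer_face','wrist')])
```

```text
t 2.47 tcp [0.5226 0.0619 0.3539] yaw -175.24 tilt [0.001 0.   ] shift now [-0.0227 -0.033   0.1239]
az -0.03557460664092105 shift after turn [-0.0226 -0.033   0.1239]
[(array([0.598, 0.033, 0.047]), 0.88)]
```

View pics/w1.png

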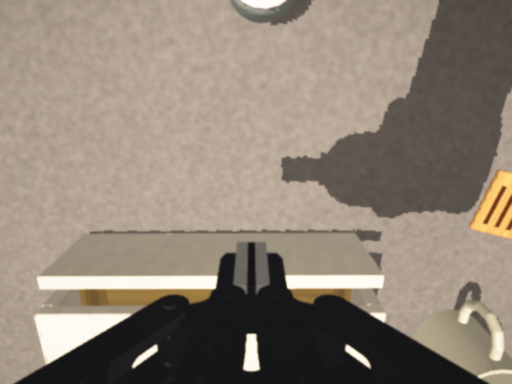

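Wrist view: panel top front edge at row 276 (cols 41–382), closed fingers just in front of it, wooden turner at (495,205).

Call:
{"op": "arm_command", "data": {
  "plan": [
    {"claw": 1, "tx": -0.005, "ty": -0.0066, "tz": 0.025, "ax": 0, "ay": 0, "az": 0},
    {"claw": 1, "tx": -0.005, "ty": -0.0066, "tz": 0.025, "ax": 0, "ay": 0, "az": 0},
    {"claw": 1, "tx": -0.005, "ty": -0.0066, "tz": 0.025, "ax": 0, "ay": 0, "az": 0},
    {"claw": 1, "tx": -0.005, "ty": -0.0066, "tz": 0.025, "ax": 0, "ay": 0, "az": 0},
    {"claw": 1, "tx": -0.005, "ty": -0.0066, "tz": 0.024, "ax": 0, "ay": 0, "az": 0},
    {"claw": 1, "tx": -0.01, "ty": 0, "tz": 0, "ax": 0, "ay": 0, "az": 0},
    {"claw": 1, "tx": -0.01, "ty": 0, "tz": 0, "ax": 0, "ay": 0, "az": 0},
    {"claw": 1, "tx": -0.005, "ty": 0, "tz": 0, "ax": 0, "ay": 0, "az": 0},
    {"claw": 1, "tx": -0.003, "ty": 0, "tz": 0, "ax": 0, "ay": 0, "az": 0},
    {"claw": 1, "tx": 0, "ty": 0, "tz": 0, "ax": 0, "ay": 0, "az": 0}
  ]
}}

```text
clock: 3.4
tcp_pos: [0.5788, 0.0361, 0.2313]
orientation: [-0.132, 3.136, 0.001]
contact_force: [0.7, 0.4, -0.2]
grip_width: -0.0003
gripper_force: 0.0
```

Run:
```python
from h import *
goal(.585,.034,.23,184.8); print(r.get_obs()['contact_force'])
```

```text
t 3.4 tcp [0.5788 0.0361 0.2313] yaw -175.2 tilt [0.003 0.001] shift now [-0.006  -0.0026  0.0014]
az 0.0033931045061308396 shift after turn [-0.006  -0.0026  0.0014]
[ 0.65749993  0.43134648 -0.20005148]
```

Call:
{"op": "arm_command", "data": {
  "plan": [
    {"claw": 1, "tx": -0.002, "ty": 0, "tz": 0, "ax": 0, "ay": 0, "az": 0},
    {"claw": 1, "tx": -0.002, "ty": 0, "tz": 0, "ax": 0, "ay": 0, "az": 0},
    {"claw": 1, "tx": -0.002, "ty": 0, "tz": 0, "ax": 0, "ay": 0, "az": 0},
    {"claw": 1, "tx": -0.002, "ty": 0, "tz": 0, "ax": 0, "ay": 0, "az": 0},
    {"claw": 1, "tx": -0.001, "ty": 0, "tz": 0, "ax": 0, "ay": 0, "az": 0},
    {"claw": 1, "tx": -0.001, "ty": 0, "tz": 0, "ax": 0, "ay": 0, "az": 0},
    {"claw": 1, "tx": -0.001, "ty": 0, "tz": 0, "ax": 0, "ay": 0, "az": 0},
    {"claw": 1, "tx": -0.001, "ty": 0, "tz": 0, "ax": 0, "ay": 0, "az": 0},
    {"claw": 1, "tx": 0, "ty": 0, "tz": 0, "ax": 0, "ay": 0, "az": 0},
    {"claw": 1, "tx": 0, "ty": 0, "tz": 0, "ax": 0, "ay": 0, "az": 0}
  ]
}}

```text
clock: 4.23
tcp_pos: [0.5883, 0.0363, 0.2294]
orientation: [0.13, -3.135, -0.0]
contact_force: [-4.9, 0.7, 3.5]
grip_width: 0.0001
gripper_force: 2.6
```

Call:
{"op": "arm_command", "data": {
  "plan": [
    {"claw": 1, "tx": -0.002, "ty": 0, "tz": 0, "ax": 0, "ay": 0, "az": 0},
    {"claw": 1, "tx": -0.002, "ty": 0, "tz": 0, "ax": 0, "ay": 0, "az": 0},
    {"claw": 1, "tx": -0.001, "ty": 0, "tz": 0, "ax": 0, "ay": 0, "az": 0},
    {"claw": 1, "tx": -0.001, "ty": 0, "tz": 0, "ax": 0, "ay": 0, "az": 0},
    {"claw": 1, "tx": 0, "ty": 0, "tz": 0, "ax": 0, "ay": 0, "az": 0},
    {"claw": 1, "tx": 0, "ty": 0, "tz": 0, "ax": 0, "ay": 0, "az": 0},
    {"claw": 1, "tx": 0, "ty": 0, "tz": 0, "ax": 0, "ay": 0, "az": 0},
    {"claw": 1, "tx": 0, "ty": 0, "tz": 0, "ax": 0, "ay": 0, "az": 0},
    {"claw": 1, "tx": 0, "ty": 0, "tz": 0, "ax": 0, "ay": 0, "az": 0},
    {"claw": 1, "tx": 0, "ty": 0, "tz": 0, "ax": 0, "ay": 0, "az": 0}
  ]
}}

```text
clock: 5.07
tcp_pos: [0.5943, 0.0368, 0.2293]
orientation: [0.13, -3.136, -0.0]
contact_force: [-4.6, 0.0, 2.8]
grip_width: 0.0001
gripper_force: 2.5
```

Call:
{"op": "arm_command", "data": {
  "plan": [
    {"claw": 1, "tx": -0.002, "ty": 0, "tz": 0, "ax": 0, "ay": 0, "az": 0},
    {"claw": 1, "tx": -0.002, "ty": 0, "tz": 0, "ax": 0, "ay": 0, "az": 0},
    {"claw": 1, "tx": 0, "ty": 0, "tz": 0, "ax": 0, "ay": 0, "az": 0},
    {"claw": 1, "tx": 0, "ty": 0, "tz": 0, "ax": 0, "ay": 0, "az": 0},
    {"claw": 1, "tx": 0, "ty": 0, "tz": 0, "ax": 0, "ay": 0, "az": 0},
    {"claw": 1, "tx": 0, "ty": 0, "tz": 0, "ax": 0, "ay": 0, "az": 0},
    {"claw": 1, "tx": 0, "ty": 0, "tz": 0, "ax": 0, "ay": 0, "az": 0},
    {"claw": 1, "tx": 0, "ty": 0, "tz": 0, "ax": 0, "ay": 0, "az": 0},
    {"claw": 1, "tx": 0, "ty": 0, "tz": 0, "ax": 0, "ay": 0, "az": 0},
    {"claw": 1, "tx": 0, "ty": 0, "tz": 0, "ax": 0, "ay": 0, "az": 0}
  ]
}}

```text
clock: 5.9
tcp_pos: [0.5964, 0.0369, 0.2289]
orientation: [0.13, -3.13, -0.0]
contact_force: [-12.9, 0.1, 8.5]
grip_width: -0.0
gripper_force: 6.4
```

Stop reached (force jump; TCP x≈0.596 at −12 mm). Back away and lift.

Call:
{"op": "arm_command", "data": {
  "plan": [
    {"claw": 1, "tx": 0.02, "ty": 0, "tz": 0, "ax": 0, "ay": 0, "az": 0},
    {"claw": 1, "tx": 0.03, "ty": 0, "tz": 0, "ax": 0, "ay": 0, "az": 0},
    {"claw": 1, "tx": 0.03, "ty": 0, "tz": 0, "ax": 0, "ay": 0, "az": 0},
    {"claw": 1, "tx": 0.02, "ty": 0, "tz": 0, "ax": 0, "ay": 0, "az": 0},
    {"claw": 1, "tx": 0, "ty": 0, "tz": -0.02, "ax": 0, "ay": 0, "az": 0},
    {"claw": 1, "tx": 0, "ty": 0, "tz": -0.03, "ax": 0, "ay": 0, "az": 0},
    {"claw": 1, "tx": 0, "ty": 0, "tz": -0.03, "ax": 0, "ay": 0, "az": 0},
    {"claw": 1, "tx": 0, "ty": 0, "tz": -0.02, "ax": 0, "ay": 0, "az": 0},
    {"claw": 1, "tx": 0, "ty": 0, "tz": 0, "ax": 0, "ay": 0, "az": 0},
    {"claw": 1, "tx": 0, "ty": 0, "tz": 0, "ax": 0, "ay": 0, "az": 0}
  ]
}}

```text
clock: 6.73
tcp_pos: [0.5003, 0.0288, 0.331]
orientation: [-0.13, 3.135, 0.001]
contact_force: [-0.5, 0.1, -0.4]
grip_width: 0.0
gripper_force: 0.0
```

Run:
```python
from h import *
o=r.get_obs();snap('wrist','w2.png'); print([(np.round(w('wrist',d['location'],o),3),d['confidence']) for d in r.tip_of('drawer_face','wrist')],r.get_obs()['contact_force'])
snap('top','t2.png');print([(np.round(w('top',d['location']),3),d['confidence']) for d in r.tip_of('drawer_face','top')])
goal(.588,.039,.245,184.8)
```

```text
[(array([0.543, 0.029, 0.044]), 0.92)] [ 0.7818527  -0.66461489 -1.08167895]
[]
t 6.93 tcp [0.4993 0.0287 0.3285] yaw -175.24 tilt [-0.002 -0.001] shift now [-0.0894  0.0029  0.0833]
az -0.044677235062522414 shift after turn [-0.0894  0.0028  0.0833]
```

View pics/w2.png

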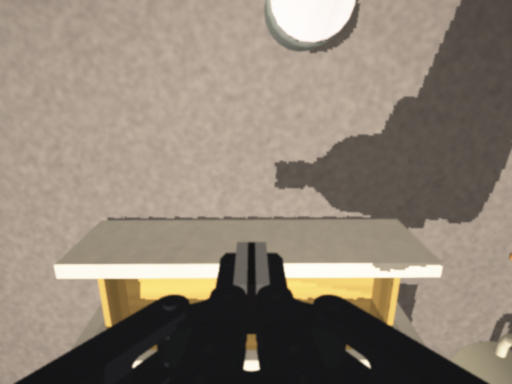

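The drawer is ajar by about 50 mm: panel top front edge at row 270, gap visible behind it at row 290. Now I hook behind the panel.

Call:
{"op": "arm_command", "data": {
  "plan": [
    {"claw": 1, "tx": -0.03, "ty": 0.001, "tz": 0, "ax": 0, "ay": 0, "az": 0},
    {"claw": 1, "tx": -0.03, "ty": 0.001, "tz": 0, "ax": 0, "ay": 0, "az": 0},
    {"claw": 1, "tx": -0.03, "ty": 0.001, "tz": 0, "ax": 0, "ay": 0, "az": 0},
    {"claw": 1, "tx": 0, "ty": 0, "tz": 0, "ax": 0, "ay": 0, "az": 0},
    {"claw": 1, "tx": 0, "ty": 0, "tz": 0.025, "ax": 0, "ay": 0, "az": 0},
    {"claw": 1, "tx": 0, "ty": 0, "tz": 0.03, "ax": 0, "ay": 0, "az": 0},
    {"claw": 1, "tx": 0, "ty": 0, "tz": 0.03, "ax": 0, "ay": 0, "az": 0},
    {"claw": 1, "tx": 0, "ty": 0, "tz": 0.01, "ax": 0, "ay": 0, "az": 0},
    {"claw": 1, "tx": 0, "ty": 0, "tz": 0, "ax": 0, "ay": 0, "az": 0},
    {"claw": 1, "tx": 0, "ty": 0, "tz": 0, "ax": 0, "ay": 0, "az": 0}
  ]
}}

```text
clock: 7.77
tcp_pos: [0.5891, 0.0391, 0.2345]
orientation: [0.13, -3.137, 0.001]
contact_force: [1.0, -0.2, 0.8]
grip_width: 0.0003
gripper_force: 0.0
```

Call:
{"op": "arm_command", "data": {
  "plan": [
    {"claw": 1, "tx": 0.01, "ty": 0, "tz": 0, "ax": 0, "ay": 0, "az": 0},
    {"claw": 1, "tx": 0.01, "ty": 0, "tz": 0, "ax": 0, "ay": 0, "az": 0},
    {"claw": 1, "tx": 0.01, "ty": 0, "tz": 0, "ax": 0, "ay": 0, "az": 0},
    {"claw": 1, "tx": 0.01, "ty": 0, "tz": 0, "ax": 0, "ay": 0, "az": 0},
    {"claw": 1, "tx": 0.01, "ty": 0, "tz": 0, "ax": 0, "ay": 0, "az": 0},
    {"claw": 1, "tx": 0.01, "ty": 0, "tz": 0, "ax": 0, "ay": 0, "az": 0},
    {"claw": 1, "tx": 0.01, "ty": 0, "tz": 0, "ax": 0, "ay": 0, "az": 0},
    {"claw": 1, "tx": 0.01, "ty": 0, "tz": 0, "ax": 0, "ay": 0, "az": 0},
    {"claw": 1, "tx": 0.01, "ty": 0, "tz": 0, "ax": 0, "ay": 0, "az": 0},
    {"claw": 1, "tx": 0.005, "ty": 0, "tz": 0, "ax": 0, "ay": 0, "az": 0}
  ]
}}

```text
clock: 8.6
tcp_pos: [0.4924, 0.0312, 0.2344]
orientation: [0.13, -3.136, -0.0]
contact_force: [0.9, 0.3, 1.4]
grip_width: 0.0001
gripper_force: 0.9
```

Call:
{"op": "arm_command", "data": {
  "plan": [
    {"claw": 1, "tx": 0.006, "ty": 0, "tz": 0, "ax": 0, "ay": 0, "az": 0},
    {"claw": 1, "tx": 0.004, "ty": 0, "tz": 0, "ax": 0, "ay": 0, "az": 0},
    {"claw": 1, "tx": 0, "ty": 0, "tz": 0, "ax": 0, "ay": 0, "az": 0},
    {"claw": 1, "tx": 0, "ty": 0, "tz": 0, "ax": 0, "ay": 0, "az": 0},
    {"claw": 1, "tx": -0.01, "ty": 0, "tz": 0, "ax": 0, "ay": 0, "az": 0},
    {"claw": 1, "tx": -0.01, "ty": 0, "tz": 0, "ax": 0, "ay": 0, "az": 0},
    {"claw": 1, "tx": 0, "ty": 0, "tz": -0.03, "ax": 0, "ay": 0, "az": 0},
    {"claw": 1, "tx": 0, "ty": 0, "tz": -0.04, "ax": 0, "ay": 0, "az": 0},
    {"claw": 1, "tx": 0, "ty": 0, "tz": -0.04, "ax": 0, "ay": 0, "az": 0},
    {"claw": 1, "tx": 0, "ty": 0, "tz": 0, "ax": 0, "ay": 0, "az": 0}
  ]
}}

```text
clock: 9.43
tcp_pos: [0.5082, 0.0322, 0.3517]
orientation: [-0.129, 3.127, 0.003]
contact_force: [0.6, 1.1, -0.2]
grip_width: -0.0001
gripper_force: 0.0
```

Run:
```python
from h import *
print(r.get_obs()['joints'])
o=r.get_obs();snap('wrist','w3.png')
for k in ['drawer_face','tray_floor']:print([(np.round(w('wrist',d['location'],o),3),d['confidence']) for d in r.tip_of(k,'wrist')])
snap('top','t3.png')
for k in ['drawer_face','tray_floor','turner_mid']:print([(np.round(w('top',d['location']),3),d['confidence']) for d in r.tip_of(k,'top')])
goal(.490,.3305,.34,169.1)
```

```text
[-0.41217488  0.2675929   0.26768586  2.02005939 -0.0937548   0.85308815
  1.56034527]
[(array([0.46 , 0.023, 0.047]), 0.76)]
[(array([0.554, 0.029, 0.021]), 0.95)]
[]
[]
[(array([0.494, 0.329, 0.008]), 0.9), (array([0.22 , 0.388, 0.008]), 0.86)]
t 9.78 tcp [0.5042 0.0322 0.3434] yaw -175.24 tilt [-0.003 -0.001] shift now [-0.0106  0.2984  0.0032]
az 15.656018456988193 shift after turn [0.0704 0.2902 0.0032]
```

Face now at x≈0.46 (travel ≈0.135), tray floor at (0.554, 0.029). On to the turner.

Call:
{"op": "arm_command", "data": {
  "plan": [
    {"claw": 0, "tx": 0, "ty": 0, "tz": 0, "ax": 0, "ay": 0, "az": 5.2},
    {"claw": 0, "tx": 0, "ty": 0, "tz": 0, "ax": 0, "ay": 0, "az": 5.2},
    {"claw": 0, "tx": 0, "ty": 0, "tz": 0, "ax": 0, "ay": 0, "az": 5.2},
    {"claw": 0, "tx": 0.01, "ty": 0.04, "tz": 0, "ax": 0, "ay": 0, "az": 0},
    {"claw": 0, "tx": 0.01, "ty": 0.04, "tz": 0, "ax": 0, "ay": 0, "az": 0},
    {"claw": 0, "tx": 0.01, "ty": 0.04, "tz": 0, "ax": 0, "ay": 0, "az": 0},
    {"claw": 0, "tx": 0.01, "ty": 0.04, "tz": 0, "ax": 0, "ay": 0, "az": 0},
    {"claw": 0, "tx": 0.01, "ty": 0.04, "tz": 0, "ax": 0, "ay": 0, "az": 0},
    {"claw": 0, "tx": 0.01, "ty": 0.04, "tz": 0, "ax": 0, "ay": 0, "az": 0},
    {"claw": 0, "tx": 0.01, "ty": 0.04, "tz": 0, "ax": 0, "ay": 0, "az": 0}
  ]
}}

```text
clock: 10.62
tcp_pos: [0.4878, 0.3223, 0.3436]
orientation: [-0.297, -3.126, 0.002]
contact_force: [2.0, 0.1, 0.0]
grip_width: 0.0852
gripper_force: 0.0
```

Call:
{"op": "arm_command", "data": {
  "plan": [
    {"claw": 0, "tx": 0, "ty": 0.01, "tz": 0.02, "ax": 0, "ay": 0, "az": 0},
    {"claw": 0, "tx": 0, "ty": 0, "tz": 0.02, "ax": 0, "ay": 0, "az": 0},
    {"claw": 0, "tx": 0, "ty": 0, "tz": 0.02, "ax": 0, "ay": 0, "az": 0},
    {"claw": 0, "tx": 0, "ty": 0, "tz": 0.02, "ax": 0, "ay": 0, "az": 0},
    {"claw": 0, "tx": 0, "ty": 0, "tz": 0, "ax": 0, "ay": 0, "az": 0},
    {"claw": 0, "tx": 0, "ty": 0, "tz": 0, "ax": 0, "ay": 0, "az": 0},
    {"claw": 0, "tx": 0, "ty": 0, "tz": 0, "ax": 0, "ay": 0, "az": 0},
    {"claw": 0, "tx": 0, "ty": 0, "tz": 0, "ax": 0, "ay": 0, "az": 0},
    {"claw": 0, "tx": 0, "ty": 0, "tz": 0, "ax": 0, "ay": 0, "az": 0},
    {"claw": 0, "tx": 0, "ty": 0, "tz": 0, "ax": 0, "ay": 0, "az": 0}
  ]
}}

```text
clock: 11.45
tcp_pos: [0.4906, 0.3303, 0.2657]
orientation: [0.297, 3.126, 0.002]
contact_force: [1.7, 0.8, 0.1]
grip_width: 0.0851
gripper_force: 0.0
```

Run:
```python
from h import *
o=r.get_obs();im=snap('wrist','w4.png')
print([(np.round(w('wrist',d['location'],o),4),d['confidence']) for d in r.tip_of('turner_mid','wrist')])
hsv=cv2.cvtColor(im,cv2.COLOR_RGB2HSV); m=cv2.inRange(hsv,(5,110,90),(28,255,255))
n,l,s,_=cv2.connectedComponentsWithStats(m); k=1+np.argmax(s[1:,4]); print(s[k])
v,u=np.nonzero(l==k); P=np.array([pix2w('wrist',a,b,.012,o)[:2] for a,b in zip(u,v)]);c=P.mean(0);e=np.linalg.svd(P-c,full_matrices=False)[2][0];print(c,np.degrees(np.arctan2(e[1],e[0])))
goal(.490,.3305,.177,169.1)
```

```text
[(array([0.4887, 0.3319, 0.0093]), 0.73)]
[ 219   35   65  261 8697]Traceback (most recent call last):
  File "<stdin>", line 6, in <module>
  File "h.py", line 13, in pix2w
    m,T=cam(n,o); d=T[:3,:3]@np.array([(u-m['cx'])/m['fx'],-(v-m['cy'])/m['fy'],-1]); return T[:3,3]+d*(z-T[2,3])/d[2]
        ~~~^^^^^
  File "h.py", line 5, in cam
    m=r.camera_model(n)
ValueError: time passes only in moves, steps and waits
```

View pics/w4.png

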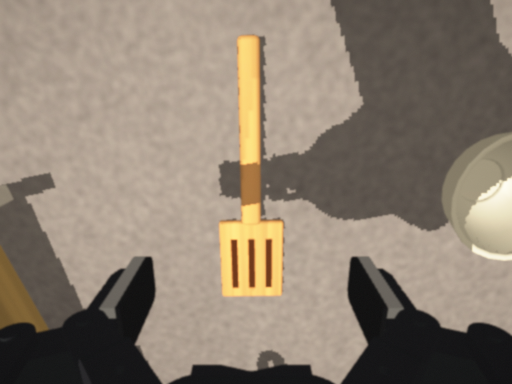

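Close look: the slotted wooden turner, blade (251,258) with three slots, handle along column 250, centred between the fingers and aligned. Descend and grip.

Call:
{"op": "arm_command", "data": {
  "plan": [
    {"claw": 0, "tx": 0, "ty": 0, "tz": 0.025, "ax": 0, "ay": 0, "az": 0},
    {"claw": 0, "tx": 0, "ty": 0, "tz": 0.025, "ax": 0, "ay": 0, "az": 0},
    {"claw": 0, "tx": 0, "ty": 0, "tz": 0.02, "ax": 0, "ay": 0, "az": 0},
    {"claw": 0, "tx": 0, "ty": 0, "tz": 0.01, "ax": 0, "ay": 0, "az": 0},
    {"claw": 0, "tx": 0, "ty": 0, "tz": 0.007, "ax": 0, "ay": 0, "az": 0},
    {"claw": 0, "tx": 0, "ty": 0, "tz": 0, "ax": 0, "ay": 0, "az": 0},
    {"claw": 1, "tx": 0, "ty": 0, "tz": 0, "ax": 0, "ay": 0, "az": 0},
    {"claw": 1, "tx": 0, "ty": 0, "tz": 0, "ax": 0, "ay": 0, "az": 0},
    {"claw": 1, "tx": 0, "ty": 0, "tz": 0, "ax": 0, "ay": 0, "az": 0},
    {"claw": 1, "tx": 0, "ty": 0, "tz": 0, "ax": 0, "ay": 0, "az": 0}
  ],
  "squeeze": 30
}}

```text
clock: 12.38
tcp_pos: [0.4906, 0.3304, 0.1786]
orientation: [0.297, 3.126, 0.002]
contact_force: [-1.3, 0.1, 0.1]
grip_width: 0.0387
gripper_force: 0.0
```

Call:
{"op": "arm_command", "data": {
  "plan": [
    {"claw": 1, "tx": 0, "ty": 0, "tz": 0, "ax": 0, "ay": 0, "az": 0},
    {"claw": 1, "tx": 0, "ty": 0, "tz": 0, "ax": 0, "ay": 0, "az": 0},
    {"claw": 1, "tx": 0, "ty": 0, "tz": 0, "ax": 0, "ay": 0, "az": 0},
    {"claw": 1, "tx": 0, "ty": 0, "tz": -0.01, "ax": 0, "ay": 0, "az": 0},
    {"claw": 1, "tx": 0, "ty": 0, "tz": -0.025, "ax": 0, "ay": 0, "az": 0},
    {"claw": 1, "tx": 0, "ty": 0, "tz": -0.035, "ax": 0, "ay": 0, "az": 0},
    {"claw": 1, "tx": 0, "ty": 0, "tz": -0.035, "ax": 0, "ay": 0, "az": 0},
    {"claw": 1, "tx": 0, "ty": 0, "tz": -0.035, "ax": 0, "ay": 0, "az": 0},
    {"claw": 1, "tx": 0, "ty": 0, "tz": -0.03, "ax": 0, "ay": 0, "az": 0},
    {"claw": 1, "tx": 0, "ty": 0, "tz": 0, "ax": 0, "ay": 0, "az": 0}
  ]
}}

```text
clock: 13.22
tcp_pos: [0.492, 0.3309, 0.3548]
orientation: [0.297, 3.12, 0.012]
contact_force: [0.7, 1.1, -1.3]
grip_width: 0.0128
gripper_force: 30.4
```

Run:
```python
from h import *
c=np.array([.546,.0345-.006])  # gap centre
uX=np.array([.9965,.0837]);uY=np.array([-.0837,.9965]); ctr=np.array([.739,.047])
p=ctr-.193*uX-.010*uY; print(p)
goal(*p,.33,94.8)
o=r.get_obs();print(o['joints'],o['grip_width'],o['gripper_force'])
```

```text
[0.5475125 0.0208809]
t 13.22 tcp [0.492  0.3309 0.3548] yaw 169.11 tilt [0.008 0.007] shift now [-0.1129 -0.2941  0.0231]
az 74.31233134941897 shift after turn [-0.3137  0.0292  0.0231]
[-0.86314984  0.39538534  0.21364818  1.82342428 -0.10329411  0.92249612
  0.77687236] 0.01284417696754727 30.427477955818176
```

Call:
{"op": "arm_command", "data": {
  "plan": [
    {"claw": 1, "tx": 0, "ty": 0, "tz": 0, "ax": 0, "ay": 0, "az": 7},
    {"claw": 1, "tx": 0, "ty": 0, "tz": 0, "ax": 0, "ay": 0, "az": 7},
    {"claw": 1, "tx": 0, "ty": 0, "tz": 0, "ax": 0, "ay": 0, "az": 7},
    {"claw": 1, "tx": 0, "ty": 0, "tz": 0, "ax": 0, "ay": 0, "az": 7},
    {"claw": 1, "tx": 0, "ty": 0, "tz": 0, "ax": 0, "ay": 0, "az": 7},
    {"claw": 1, "tx": 0, "ty": 0, "tz": 0, "ax": 0, "ay": 0, "az": 7},
    {"claw": 1, "tx": 0, "ty": 0, "tz": 0, "ax": 0, "ay": 0, "az": 7},
    {"claw": 1, "tx": 0, "ty": 0, "tz": 0, "ax": 0, "ay": 0, "az": 7},
    {"claw": 1, "tx": 0, "ty": 0, "tz": 0, "ax": 0, "ay": 0, "az": 7},
    {"claw": 1, "tx": 0, "ty": 0, "tz": 0, "ax": 0, "ay": 0, "az": 7}
  ]
}}

```text
clock: 14.05
tcp_pos: [0.4899, 0.33, 0.3476]
orientation: [-2.044, -2.385, 0.001]
contact_force: [-1.2, 0.7, -0.9]
grip_width: 0.0128
gripper_force: 30.4
```

Call:
{"op": "arm_command", "data": {
  "plan": [
    {"claw": 1, "tx": 0, "ty": 0, "tz": 0, "ax": 0, "ay": 0, "az": 4.3},
    {"claw": 1, "tx": -0.035, "ty": 0.003, "tz": 0, "ax": 0, "ay": 0, "az": 0},
    {"claw": 1, "tx": -0.035, "ty": 0.003, "tz": 0, "ax": 0, "ay": 0, "az": 0},
    {"claw": 1, "tx": -0.035, "ty": 0.003, "tz": 0, "ax": 0, "ay": 0, "az": 0},
    {"claw": 1, "tx": -0.035, "ty": 0.003, "tz": 0, "ax": 0, "ay": 0, "az": 0},
    {"claw": 1, "tx": -0.035, "ty": 0.003, "tz": 0, "ax": 0, "ay": 0, "az": 0},
    {"claw": 1, "tx": -0.035, "ty": 0.003, "tz": 0, "ax": 0, "ay": 0, "az": 0},
    {"claw": 1, "tx": -0.035, "ty": 0.003, "tz": 0, "ax": 0, "ay": 0, "az": 0},
    {"claw": 1, "tx": -0.035, "ty": 0.003, "tz": 0, "ax": 0, "ay": 0, "az": 0},
    {"claw": 1, "tx": -0.03, "ty": 0.003, "tz": 0, "ax": 0, "ay": 0, "az": 0}
  ]
}}

```text
clock: 14.88
tcp_pos: [0.543, 0.0209, 0.3478]
orientation: [-2.127, -2.312, 0.0]
contact_force: [0.1, 0.1, -1.1]
grip_width: 0.013
gripper_force: 30.4
```

Run:
```python
from h import *
goal(.5475,.021,.21,94.8)
o=r.get_obs();snap('wrist','w5.png')
for k in ['turner_mid','tray_floor','drawer_face']:print(k,[(np.round(w('wrist',d['location'],o),3),d['confidence']) for d in r.tip_of(k,'wrist')])
```

```text
t 14.88 tcp [0.543  0.0209 0.3478] yaw 94.78 tilt [-0. -0.] shift now [-0.0003  0.0045  0.1378]
az -0.023592188920019908 shift after turn [-0.0003  0.0045  0.1378]
turner_mid [(array([0.543, 0.024, 0.176]), 0.72)]
tray_floor [(array([0.557, 0.029, 0.023]), 0.92)]
drawer_face [(array([0.461, 0.02 , 0.047]), 0.74)]
```

View pics/w5.png

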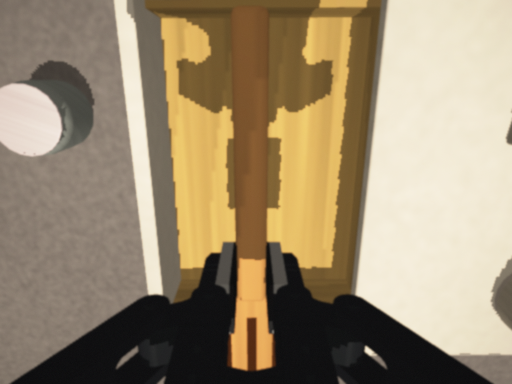

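The turner is held level over the open drawer: panel at col ~140, unit at col ~370, handle end inside at row 8. Lower and release.

Call:
{"op": "arm_command", "data": {
  "plan": [
    {"claw": 1, "tx": 0, "ty": 0.003, "tz": 0.03, "ax": 0, "ay": 0, "az": 0},
    {"claw": 1, "tx": 0, "ty": 0.002, "tz": 0.03, "ax": 0, "ay": 0, "az": 0},
    {"claw": 1, "tx": 0, "ty": 0, "tz": 0.03, "ax": 0, "ay": 0, "az": 0},
    {"claw": 1, "tx": 0, "ty": 0, "tz": 0.025, "ax": 0, "ay": 0, "az": 0},
    {"claw": 1, "tx": 0, "ty": 0, "tz": 0.015, "ax": 0, "ay": 0, "az": 0},
    {"claw": 1, "tx": 0, "ty": 0, "tz": 0.008, "ax": 0, "ay": 0, "az": 0},
    {"claw": 1, "tx": 0, "ty": 0, "tz": 0.005, "ax": 0, "ay": 0, "az": 0},
    {"claw": 1, "tx": 0, "ty": 0, "tz": 0, "ax": 0, "ay": 0, "az": 0},
    {"claw": 1, "tx": 0, "ty": 0, "tz": 0, "ax": 0, "ay": 0, "az": 0},
    {"claw": 1, "tx": 0, "ty": 0, "tz": 0, "ax": 0, "ay": 0, "az": 0}
  ]
}}

```text
clock: 15.92
tcp_pos: [0.5489, 0.0243, 0.2058]
orientation: [2.124, 2.313, 0.003]
contact_force: [0.1, 0.7, -0.5]
grip_width: 0.0132
gripper_force: 30.4
```

Call:
{"op": "arm_command", "data": {
  "plan": [
    {"claw": 0.4, "tx": 0, "ty": 0, "tz": 0, "ax": 0, "ay": 0, "az": 0},
    {"claw": 0.4, "tx": 0, "ty": 0, "tz": 0, "ax": 0, "ay": 0, "az": 0},
    {"claw": 0.4, "tx": 0, "ty": 0, "tz": 0, "ax": 0, "ay": 0, "az": 0},
    {"claw": 0.4, "tx": 0, "ty": 0, "tz": 0, "ax": 0, "ay": 0, "az": 0},
    {"claw": 0.4, "tx": 0, "ty": 0, "tz": 0, "ax": 0, "ay": 0, "az": 0},
    {"claw": 0.4, "tx": 0, "ty": 0, "tz": 0, "ax": 0, "ay": 0, "az": 0},
    {"claw": 0.4, "tx": 0, "ty": 0, "tz": -0.02, "ax": 0, "ay": 0, "az": 0},
    {"claw": 0.4, "tx": 0, "ty": 0, "tz": -0.04, "ax": 0, "ay": 0, "az": 0},
    {"claw": 0.4, "tx": 0, "ty": 0, "tz": -0.04, "ax": 0, "ay": 0, "az": 0},
    {"claw": 0.4, "tx": 0, "ty": 0, "tz": -0.04, "ax": 0, "ay": 0, "az": 0}
  ]
}}

```text
clock: 16.75
tcp_pos: [0.548, 0.0238, 0.3459]
orientation: [-2.126, -2.313, 0.002]
contact_force: [1.1, -0.3, 1.1]
grip_width: 0.0512
gripper_force: 0.0
```

Run:
```python
from h import *
goal(.43,.0225,.345,184.8)
o=r.get_obs();print(o['joints']);snap('wrist','w6.png')
for k in ['turner_mid','tray_floor','drawer_face']:print(k,[(np.round(w('wrist',d['location'],o),3),d['confidence']) for d in r.tip_of(k,'wrist')])
```

```text
t 16.75 tcp [0.548  0.0238 0.3459] yaw 94.82 tilt [-0.001 -0.001] shift now [ 0.0087 -0.1176  0.0011]
az -89.97839675197504 shift after turn [0.1177 0.0086 0.0011]
[-0.62987643  0.38104084  0.59706974  1.9490908  -0.27102977  0.89234866
  0.19020792]
turner_mid []
tray_floor [(array([0.556, 0.029, 0.025]), 0.97)]
drawer_face [(array([0.459, 0.022, 0.049]), 0.89)]
```

View pics/w6.png

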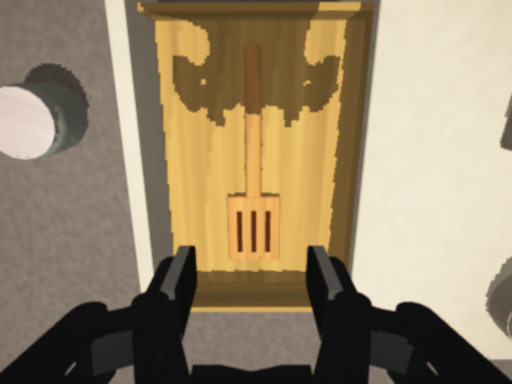

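The turner lies flat inside the drawer: blade (253,228), handle end (253,45), clear of the walls. Now I turn and go in front of the panel.

Call:
{"op": "arm_command", "data": {
  "plan": [
    {"claw": 1, "tx": 0, "ty": 0, "tz": 0, "ax": 0, "ay": 0, "az": -7},
    {"claw": 1, "tx": 0, "ty": 0, "tz": 0, "ax": 0, "ay": 0, "az": -7},
    {"claw": 1, "tx": 0, "ty": 0, "tz": 0, "ax": 0, "ay": 0, "az": -7},
    {"claw": 1, "tx": 0, "ty": 0, "tz": 0, "ax": 0, "ay": 0, "az": -7},
    {"claw": 1, "tx": 0, "ty": 0, "tz": 0, "ax": 0, "ay": 0, "az": -7},
    {"claw": 1, "tx": 0, "ty": 0, "tz": 0, "ax": 0, "ay": 0, "az": -7},
    {"claw": 1, "tx": 0, "ty": 0, "tz": 0, "ax": 0, "ay": 0, "az": -7},
    {"claw": 1, "tx": 0, "ty": 0, "tz": 0, "ax": 0, "ay": 0, "az": -7},
    {"claw": 1, "tx": 0, "ty": 0, "tz": 0, "ax": 0, "ay": 0, "az": -7},
    {"claw": 1, "tx": 0, "ty": 0, "tz": 0, "ax": 0, "ay": 0, "az": -7}
  ]
}}

```text
clock: 17.78
tcp_pos: [0.5476, 0.0241, 0.3426]
orientation: [-0.404, -3.112, 0.002]
contact_force: [-0.0, -0.4, 0.2]
grip_width: 0.0001
gripper_force: 0.0
```

Call:
{"op": "arm_command", "data": {
  "plan": [
    {"claw": 1, "tx": 0, "ty": 0, "tz": 0, "ax": 0, "ay": 0, "az": -7},
    {"claw": 1, "tx": 0, "ty": 0, "tz": 0, "ax": 0, "ay": 0, "az": -7},
    {"claw": 1, "tx": 0, "ty": 0, "tz": 0, "ax": 0, "ay": 0, "az": -6},
    {"claw": 1, "tx": 0.03, "ty": 0.002, "tz": 0, "ax": 0, "ay": 0, "az": 0},
    {"claw": 1, "tx": 0.03, "ty": 0.002, "tz": 0, "ax": 0, "ay": 0, "az": 0},
    {"claw": 1, "tx": 0.03, "ty": 0.002, "tz": 0, "ax": 0, "ay": 0, "az": 0},
    {"claw": 1, "tx": 0.026, "ty": 0.002, "tz": 0, "ax": 0, "ay": 0, "az": 0},
    {"claw": 1, "tx": 0, "ty": 0, "tz": 0, "ax": 0, "ay": 0, "az": 0},
    {"claw": 1, "tx": 0, "ty": 0, "tz": 0, "ax": 0, "ay": 0, "az": 0},
    {"claw": 1, "tx": 0, "ty": 0, "tz": 0, "ax": 0, "ay": 0, "az": 0}
  ]
}}

```text
clock: 18.62
tcp_pos: [0.4324, 0.0223, 0.3441]
orientation: [0.133, -3.138, 0.0]
contact_force: [-0.1, -0.1, 1.1]
grip_width: -0.0004
gripper_force: 0.0
```

Run:
```python
from h import *
goal(.432,.0225,.235,184.8)
o=r.get_obs();print(o['joints']);snap('wrist','w7.png')
for k in ['drawer_face','tin']:print(k,[(np.round(w('wrist',d['location'],o),3),d['confidence']) for d in r.tip_of(k,'wrist')])
```

```text
t 18.62 tcp [0.4324 0.0223 0.3441] yaw -175.13 tilt [-0.001 -0.   ] shift now [0.0004 0.0002 0.1091]
az 0.0675611478461633 shift after turn [0.0004 0.0002 0.1091]
[-0.40674202  0.15373534  0.23277512  2.18266438 -0.04874192  0.81049535
  1.51276155]
drawer_face [(array([0.462, 0.021, 0.052]), 0.95)]
tin [(array([0.367, 0.059, 0.002]), 0.63)]
```

Call:
{"op": "arm_command", "data": {
  "plan": [
    {"claw": 1, "tx": 0, "ty": 0, "tz": 0.025, "ax": 0, "ay": 0, "az": 0},
    {"claw": 1, "tx": 0, "ty": 0, "tz": 0.025, "ax": 0, "ay": 0, "az": 0},
    {"claw": 1, "tx": 0, "ty": 0, "tz": 0.025, "ax": 0, "ay": 0, "az": 0},
    {"claw": 1, "tx": 0, "ty": 0, "tz": 0.025, "ax": 0, "ay": 0, "az": 0},
    {"claw": 1, "tx": 0, "ty": 0, "tz": 0.01, "ax": 0, "ay": 0, "az": 0},
    {"claw": 1, "tx": 0, "ty": 0, "tz": 0, "ax": 0, "ay": 0, "az": 0},
    {"claw": 1, "tx": 0, "ty": 0, "tz": 0, "ax": 0, "ay": 0, "az": 0},
    {"claw": 1, "tx": 0, "ty": 0, "tz": 0, "ax": 0, "ay": 0, "az": 0},
    {"claw": 1, "tx": -0.005, "ty": 0, "tz": 0, "ax": 0, "ay": 0, "az": 0},
    {"claw": 1, "tx": -0.005, "ty": 0, "tz": 0, "ax": 0, "ay": 0, "az": 0}
  ]
}}

```text
clock: 19.6
tcp_pos: [0.4429, 0.0231, 0.2356]
orientation: [-0.133, 3.137, 0.001]
contact_force: [-0.3, 0.8, -0.3]
grip_width: 0.0001
gripper_force: 0.0
```

Call:
{"op": "arm_command", "data": {
  "plan": [
    {"claw": 1, "tx": -0.004, "ty": 0, "tz": 0, "ax": 0, "ay": 0, "az": 0},
    {"claw": 1, "tx": -0.006, "ty": 0, "tz": 0, "ax": 0, "ay": 0, "az": 0},
    {"claw": 1, "tx": -0.008, "ty": 0, "tz": 0, "ax": 0, "ay": 0, "az": 0},
    {"claw": 1, "tx": -0.008, "ty": 0, "tz": 0, "ax": 0, "ay": 0, "az": 0},
    {"claw": 1, "tx": -0.008, "ty": 0, "tz": 0, "ax": 0, "ay": 0, "az": 0},
    {"claw": 1, "tx": -0.008, "ty": 0, "tz": 0, "ax": 0, "ay": 0, "az": 0},
    {"claw": 1, "tx": -0.008, "ty": 0, "tz": 0, "ax": 0, "ay": 0, "az": 0},
    {"claw": 1, "tx": -0.008, "ty": 0, "tz": 0, "ax": 0, "ay": 0, "az": 0},
    {"claw": 1, "tx": -0.008, "ty": 0, "tz": 0, "ax": 0, "ay": 0, "az": 0},
    {"claw": 1, "tx": -0.008, "ty": 0, "tz": 0, "ax": 0, "ay": 0, "az": 0}
  ]
}}

```text
clock: 20.43
tcp_pos: [0.5166, 0.0295, 0.2346]
orientation: [0.133, -3.139, -0.0]
contact_force: [-3.2, 1.9, 2.0]
grip_width: -0.0002
gripper_force: 1.5
```

Call:
{"op": "arm_command", "data": {
  "plan": [
    {"claw": 1, "tx": -0.008, "ty": 0, "tz": 0, "ax": 0, "ay": 0, "az": 0},
    {"claw": 1, "tx": -0.008, "ty": 0, "tz": 0, "ax": 0, "ay": 0, "az": 0},
    {"claw": 1, "tx": -0.008, "ty": 0, "tz": 0, "ax": 0, "ay": 0, "az": 0},
    {"claw": 1, "tx": -0.008, "ty": 0, "tz": 0, "ax": 0, "ay": 0, "az": 0},
    {"claw": 1, "tx": -0.008, "ty": 0, "tz": 0, "ax": 0, "ay": 0, "az": 0},
    {"claw": 1, "tx": -0.006, "ty": 0, "tz": 0, "ax": 0, "ay": 0, "az": 0},
    {"claw": 1, "tx": -0.006, "ty": 0, "tz": 0, "ax": 0, "ay": 0, "az": 0},
    {"claw": 1, "tx": -0.005, "ty": 0, "tz": 0, "ax": 0, "ay": 0, "az": 0},
    {"claw": 1, "tx": -0.004, "ty": 0, "tz": 0, "ax": 0, "ay": 0, "az": 0},
    {"claw": 1, "tx": -0.003, "ty": 0, "tz": 0, "ax": 0, "ay": 0, "az": 0}
  ]
}}

```text
clock: 21.27
tcp_pos: [0.5791, 0.0347, 0.2342]
orientation: [0.133, -3.135, -0.0]
contact_force: [-6.2, 1.2, 4.0]
grip_width: 0.0001
gripper_force: 3.2
```

Call:
{"op": "arm_command", "data": {
  "plan": [
    {"claw": 1, "tx": -0.003, "ty": 0, "tz": 0, "ax": 0, "ay": 0, "az": 0},
    {"claw": 1, "tx": -0.003, "ty": 0, "tz": 0, "ax": 0, "ay": 0, "az": 0},
    {"claw": 1, "tx": -0.003, "ty": 0, "tz": 0, "ax": 0, "ay": 0, "az": 0},
    {"claw": 1, "tx": -0.003, "ty": 0, "tz": 0, "ax": 0, "ay": 0, "az": 0},
    {"claw": 1, "tx": -0.002, "ty": 0, "tz": 0, "ax": 0, "ay": 0, "az": 0},
    {"claw": 1, "tx": 0, "ty": 0, "tz": 0, "ax": 0, "ay": 0, "az": 0},
    {"claw": 1, "tx": 0, "ty": 0, "tz": 0, "ax": 0, "ay": 0, "az": 0},
    {"claw": 1, "tx": 0, "ty": 0, "tz": 0, "ax": 0, "ay": 0, "az": 0},
    {"claw": 1, "tx": 0, "ty": 0, "tz": 0, "ax": 0, "ay": 0, "az": 0},
    {"claw": 1, "tx": 0, "ty": 0, "tz": 0, "ax": 0, "ay": 0, "az": 0}
  ]
}}

```text
clock: 22.1
tcp_pos: [0.5933, 0.036, 0.2343]
orientation: [0.133, -3.138, -0.0]
contact_force: [-5.0, 1.1, -1.9]
grip_width: 0.0002
gripper_force: 2.0
```

Call:
{"op": "arm_command", "data": {
  "plan": [
    {"claw": 1, "tx": -0.002, "ty": 0, "tz": 0, "ax": 0, "ay": 0, "az": 0},
    {"claw": 1, "tx": -0.002, "ty": 0, "tz": 0, "ax": 0, "ay": 0, "az": 0},
    {"claw": 1, "tx": -0.001, "ty": 0, "tz": 0, "ax": 0, "ay": 0, "az": 0},
    {"claw": 1, "tx": 0, "ty": 0, "tz": 0, "ax": 0, "ay": 0, "az": 0},
    {"claw": 1, "tx": 0, "ty": 0, "tz": 0, "ax": 0, "ay": 0, "az": 0},
    {"claw": 1, "tx": 0, "ty": 0, "tz": 0, "ax": 0, "ay": 0, "az": 0},
    {"claw": 1, "tx": 0, "ty": 0, "tz": 0, "ax": 0, "ay": 0, "az": 0},
    {"claw": 1, "tx": 0, "ty": 0, "tz": 0, "ax": 0, "ay": 0, "az": 0},
    {"claw": 1, "tx": 0, "ty": 0, "tz": 0, "ax": 0, "ay": 0, "az": 0},
    {"claw": 1, "tx": 0, "ty": 0, "tz": 0, "ax": 0, "ay": 0, "az": 0}
  ]
}}

```text
clock: 22.93
tcp_pos: [0.5963, 0.0361, 0.2342]
orientation: [0.133, -3.132, -0.0]
contact_force: [-14.1, 1.9, 7.1]
grip_width: 0.0001
gripper_force: 6.9
```

Call:
{"op": "arm_command", "data": {
  "plan": [
    {"claw": 1, "tx": 0.01, "ty": 0, "tz": 0, "ax": 0, "ay": 0, "az": 0},
    {"claw": 1, "tx": 0.02, "ty": 0, "tz": 0, "ax": 0, "ay": 0, "az": 0},
    {"claw": 1, "tx": 0.03, "ty": 0, "tz": 0, "ax": 0, "ay": 0, "az": 0},
    {"claw": 1, "tx": 0.03, "ty": 0, "tz": 0, "ax": 0, "ay": 0, "az": 0},
    {"claw": 1, "tx": 0, "ty": 0, "tz": -0.02, "ax": 0, "ay": 0, "az": 0},
    {"claw": 1, "tx": 0, "ty": 0, "tz": -0.03, "ax": 0, "ay": 0, "az": 0},
    {"claw": 1, "tx": 0, "ty": 0, "tz": -0.04, "ax": 0, "ay": 0, "az": 0},
    {"claw": 1, "tx": 0, "ty": 0, "tz": -0.03, "ax": 0, "ay": 0, "az": 0},
    {"claw": 1, "tx": 0, "ty": 0, "tz": 0, "ax": 0, "ay": 0, "az": 0},
    {"claw": 1, "tx": 0, "ty": 0, "tz": 0, "ax": 0, "ay": 0, "az": 0}
  ]
}}

```text
clock: 23.77
tcp_pos: [0.5103, 0.0283, 0.3574]
orientation: [-0.132, 3.131, 0.002]
contact_force: [-0.4, 0.7, -0.9]
grip_width: -0.0
gripper_force: 0.0
```

Run:
```python
from h import *
o=r.get_obs();snap('wrist','w8.png')
for k in ['drawer_face','tray_floor','turner_mid']:print(k,[(np.round(w('wrist',d['location'],o),3),d['confidence']) for d in r.tip_of(k,'wrist')])
```

```text
drawer_face []
tray_floor []
turner_mid []
```

View pics/w8.png

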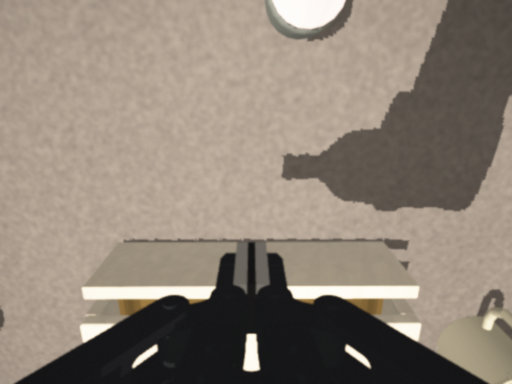

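The drawer stays shut: panel edge at row 287, with the same 14 mm gap as at the start. Handing in.

```bash
python3 -c "
from bench import r
print(r.hand_in())"
```

```text
the job is handed in; nothing more can be done
None
```

The slotted wooden turner is in the drawer, which the last wrist view showed latched shut, and I handed the job in at about 24 s; the hand-in returned no verdict.

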